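# Point out the open handset and its carton, then log it

## Task

Show the returns camera which handset goes where: point down at the middle of the open, empty battery bay of the one handset without its cover, with the fingertips about 3 cm above it, and hold still there for two seconds; then point in the same way, about 3 cm above the mouth, at the middle of the empty carton for two seconds. Then press the log button fully down with the closed fingertips, let it spring back and move clear. Only point: touch no handset or carton, point at none of the others, and leave the other things on the bench alone.

Things in the scene. Friction and masses are not known exactly. Their poses are not given: they have to be found in the camera images.
- open_handset_top (a point): the handset to point out: the only one of three like white handsets (each a flat slab 140 x 70 x 24 mm, loose, lying face down, battery side up) whose battery bay stands open and empty, a recess 64 x 50 mm and 11 mm deep showing the dark inner frame and brass contacts. This point: centre of the bay's mouth, level with the handset's upper face (24 mm above the bench), 8 mm from the handset's middle along its length. x runs along the handset's length, z up
- handset_b_top (a point): a white handset of the same size whose bay is closed by a ribbed battery cover; not to be pointed at or touched. This point: centre of the cover, on its upper face (24 mm above the bench). x along its length, z up
- handset_c_top (a point): another white handset with its ribbed battery cover closed; not to be pointed at or touched. This point: centre of the cover, on its upper face (24 mm above the bench). x along its length, z up
- empty_carton_mouth (a point): the empty one of three open cardboard cartons, fixed to the bench, each 100 (x) x 130 (y) x 60 mm high with 4 mm walls. This point: centre of its open mouth, level with the rim (60 mm above the bench), z up
- carton_b_mouth (a point): carton filled with four upright white packs (tops 52 mm above the bench, below the rim); not to be pointed at or touched. This point: centre of its mouth, level with the rim, 60 mm above the bench
- carton_c_mouth (a point): carton filled with four black power adapters (tops at most 52 mm above the bench, below the rim); not to be pointed at or touched. This point: centre of its mouth, level with the rim, 60 mm above the bench
- log_button (a joint): travel of the log button's cap, m: 0 = up, 0.006 = fully down. It springs back; fully down takes about 5 N
- log_button_top (a point): centre of the upper face of the log button's round grey cap (36 mm across), which stands on a small black housing fixed to the bench and is pressed straight down; the only button on the bench, at its left or its right side
- tape_roll_mid (a point): bystander: middle of a loose yellow tape core standing on its flat side, 90 mm across, 48 mm high
- jar_mid (a point): bystander: middle of a loose lidded glass jar, 68 mm across, 80 mm high
- driver_grip (a point): bystander: middle of the handle of a loose screwdriver lying on the bench

How it is judged:
On the way, in this order (a step that is already met when the one before it is completed fails the run):
1. the fingertips dwell just above the open handset's empty bay (horizontal distance between the grasp point and open_handset_top below 0.022 m and z of the grasp point in the frame of open_handset_top between 0.02 and 0.075 m), for 1.5 s.
2. the fingertips dwell just above the mouth of the empty carton (horizontal distance between the grasp point and empty_carton_mouth below 0.022 m and z of the grasp point in the frame of empty_carton_mouth between 0.02 and 0.075 m), for 1.5 s.
3. the log button is pressed down with the fingers (value of joint log_button above 0.0045 m and contact force between the fingers and log_button above 0.5 N), for 0.05 s.
At the end, for the whole second after the job is handed in: Both pointings and the press done in order; the log button is up again (within 1.2 mm), every handset lies within 8 mm of where it was, and the tape core, jar and screwdriver within 15 mm (value of joint log_button below 0.0012 m and distance of each of open_handset_top, handset_b_top, handset_c_top from where it was at the start of the episode below 0.008 m and distance of each of tape_roll_mid, jar_mid, driver_grip from where it was at the start of the episode below 0.015 m); the robot touches nothing.
It fails at once if a handset was touched or moved (contact force between any of the fingers, the arm and open_handset above 0.3 N or distance of any of open_handset_top, handset_b_top, handset_c_top from where it was at the start of the episode above 0.008 m or contact force between any of the fingers, the arm and handset_b above 0.3 N or contact force between any of the fingers, the arm and handset_c above 0.3 N).
It fails at once if a carton was touched (contact force between any of the fingers, the arm and empty_carton above 0.3 N or contact force between any of the fingers, the arm and carton_b above 0.3 N or contact force between any of the fingers, the arm and carton_c above 0.3 N).
It fails at once if a wrong handset or carton was pointed at (fingertips brought down close above its middle) ((horizontal distance between the grasp point and handset_b_top below 0.03 m and z of the grasp point in the frame of handset_b_top between -0.05 and 0.072 m) or (horizontal distance between the grasp point and handset_c_top below 0.03 m and z of the grasp point in the frame of handset_c_top between -0.05 and 0.072 m) or (horizontal distance between the grasp point and carton_b_mouth below 0.03 m and z of the grasp point in the frame of carton_b_mouth between -0.05 and 0.072 m) or (horizontal distance between the grasp point and carton_c_mouth below 0.03 m and z of the grasp point in the frame of carton_c_mouth between -0.05 and 0.072 m)).
It fails at once if a bystander was disturbed (distance of any of tape_roll_mid, jar_mid, driver_grip from where it was at the start of the episode above 0.015 m).
It also fails if it takes over 51 s, if anything falls off the work surface, if the arm or the gripper's body presses on something with over 40 N, if the wrist force passes 120 N, or if a joint passes its speed limit or range.

## Robot

A 7-joint arm with a two-finger parallel gripper is mounted at the origin on the work surface. World frame = base frame: x ahead of the robot, y to its left, z up, the work surface at z = 0. Lengths are in m, angles in rad, forces in N, time in s.
With the tool pointing down it reaches from about 0.425 to 0.875 m from the base axis. Payload 9.9 kg.
Tool frame: the origin (TCP) lies at the very end of the fingers, on their centre line; the grasp point (between the pads) lies 19 mm behind it (grip_point_offset is the distance from the TCP to the grasp point, in m); y points along the fingers, z is the direction in which the jaws open and shut, and the axes are right-handed (so a half turn about y gives the same grasp; the last joint's range is limited). The gripper opens to 85 mm and grips with 20 to 120 N. Pads are 22 mm wide; open, the fingers measure 114 mm over their backs; the gripper's body (76 mm by 85 mm) begins 54 mm behind the grasp point. The pads swing forward as they close: fully open they stand 13 mm farther back than shut.
Start: joints at [-1.265, 0.576, 0.025, 1.437, -0.015, 1.129, -0.057], TCP at [0.256, 0.624, 0.231] pointing down, gripper open.
Joint ranges: [-2.76, 2.76], [-0.34, 2.15], [-1.52, 1.57], [0.19, 2.46], [-1.09, 4.23], [0.17, 1.99], [-2.82, 2.82]. Speed limits (rad/s): [2.22, 2.22, 3.01, 3.01, 3.14, 3.14, 3.14].

## Interface

Orientations are given as a unit quaternion [w, x, y, z].
In Python, from plant import observe, camera, camera_params, close_job, search_frame, grip_point_offset gives the robot as it stands.
- The arm moves only by the tool move_arm, never from a script. Its argument "increments" is text: rows parted by semicolons, each of 7 numbers parted by spaces: the shift along the world's x, y, z in m, then the turn, a rotation vector about the world's x, y, z in rad, then the opening in per cent of the stroke, from 0 (shut) to 100 (fully open). A call has 1 to 12 rows; each row is the pose to reach, as a shift and turn from the pose commanded when the call began; what a row does not reach only later rows make up. A row lasts 1/8 s, in which the tool goes at most 62.5 mm and 10.7 degrees, less where a joint would pass 70% of its speed; a pose out of reach is approached as far as the arm can. A call with a gripper value outside its range is refused whole. The fingers move at their own pace and stop on an object; "newtons" is the grip in N (left out, the last holds). Time passes only in rows, so rows that repeat a pose let the fingers close. It gives the time, the measured TCP pose, the force and the opening at its end, in the units of the state.
- observe(): the state, without advancing time (a new reading comes with each control period).
- camera(name): name is "side" or "top"; returns (picture, depth): 420x560x3 uint8, red, green, blue; 420x560 float32, m along the optical axis (not along the pixel's ray), 0 where there is no reading.
- camera_params(name): a dict with "K" (3x3 intrinsics, pixels), "R" (3x3) and "t" (3): a world point X has camera coordinates R X + t. Camera axes: x right, y down, z forward; pixel columns grow to the right and rows downward; lengths in m; the calibration is good to about 2 mm. A picture is of the moment at which its call begins. camera_params takes no time and is no camera call.
- close_job(): hands the job in, once; it reports no verdict.
Trained networks look in the newest picture that a camera, given by its name, has taken for a name from the list of things; names that differ only in an ending like _2 or _b are one class to them, and where a whole thing is asked for, a point or a joint stands for the part that bears it (a point fixed in the world has none). Each returns a list of dicts, best first, with "p" (0 to 1); they miss things now and then, are a little off and sometimes report something else, mostly with a low value. They report only what shows in the picture. A call takes as long as a camera call.
- search_frame(camera, thing): "at" ([column, row] in pixels, amid what is visible of it).
The state is a dict: "time_s": time; "qpos": joint angles; "joint_vel": joint speeds; "effort": joint torques, N m; "tool_pos": TCP position; "eef_rot": TCP orientation; "contact_force": force on the tool from outside, world axes, zero at the start; "torque": the same for the moment, N m; "width": finger opening in m.
Only numpy, scipy, OpenCV 4.12 (cv2) and the standard library are available. Lean on these libraries where they do the work, as an engineer would, in place of code of your own. Each camera call takes 0.05 s, during which the arm holds its last target. There are 200 camera calls.

## Working session

There is one attempt and no reset: what is moved stays moved. The work goes in short steps, Python scripts to look and compute and a tool call to move; the robot and the scene stay as the last step left them, time stands still between calls to the robot, and variables do not carry over. Pictures are saved under pics/ and viewed, about 8 in all and at most 12, crops included, and the job is handed in when it is done.

Besides the shell and the picture viewer there is one more tool, called as name(argument=value, ...) on one line, values as JSON. move_arm: Moves the arm, as the interface text tells. Its arguments: {"type":"object","properties":{"increments":{"type":"string"},"newtons":{"type":"number"}},"required":["increments"]}

```bash
mkdir -p pics; cat > h.py <<'E'
import numpy as np, cv2
from plant import *
def shot(n,f):
    im,d=camera(n); cv2.imwrite(f'pics/{f}.png',im[:,:,::-1]); np.save(f'{n}_d.npy',d); np.save(f'{n}_i.npy',im); return im,d
def world(n,u,v,d,z=None):
    P=camera_params(n);K,R,t=[np.array(P[k]) for k in('K','R','t')]
    r=R.T@np.linalg.inv(K)@np.array([u,v,1.]);c=-R.T@t
    return c+r*(d if z is None else (z-c[2])/r[2])
E
python3 - <<'E'
from h import *
for n in('top','side'):
    shot(n,n+'0')
    d=np.load(n+'_d.npy')
    for th in('open_handset_top','empty_carton_mouth','log_button','tape_roll_mid','jar_mid','driver_grip'):
        for r in search_frame(n,th):
            u,v=r['at'];dd=d[int(v),int(u)]
            print(n,th,np.round(r['at']),round(r['p'],2),np.round(world(n,u,v,dd),3) if dd>0 else None)
o=observe();print(o['time_s'],o['tool_pos'],o['eef_rot'],o['width'],grip_point_offset)
E
```

```text
top open_handset_top [262. 253.] 0.71 [0.458 0.024 0.011]
top open_handset_top [262. 177.] 0.31 [0.643 0.028 0.048]
top empty_carton_mouth [345. 173.] 0.81 [ 0.669 -0.187  0.003]
top log_button [416. 228.] 0.68 [ 0.527 -0.359  0.023]
top log_button [263. 174.] 0.43 [0.66  0.024 0.004]
top tape_roll_mid [115. 236.] 0.71 [0.494 0.386 0.012]
top jar_mid [423. 176.] 0.73 [ 0.647 -0.361  0.079]
top driver_grip [135. 171.] 0.78 [0.657 0.343 0.024]
side open_handset_top [232. 219.] 0.56 [0.46  0.04  0.012]
side empty_carton_mouth [332. 247.] 0.98 [ 0.672 -0.165  0.004]
side log_button [320. 328.] 0.57 [ 0.525 -0.356  0.02 ]
side tape_roll_mid [204. 147.] 0.79 [0.488 0.378 0.001]
side jar_mid [373. 311.] 0.87 [ 0.636 -0.392  0.079]
side driver_grip [318. 331.] 0.74 [ 0.518 -0.362  0.024]
side driver_grip [262. 290.] 0.55 [ 0.444 -0.212  0.025]
0.7 [0.25647711 0.62435829 0.2313185 ] [-0.69371096  0.69372655 -0.13695348  0.13693915] 0.08539876204041882 0.0187
```

View pics/top0.png

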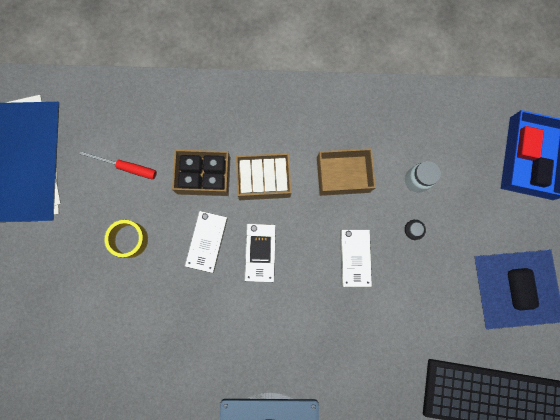

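View pics/side0.png

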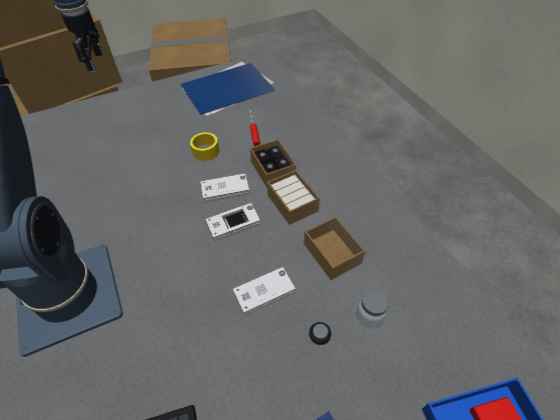

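The top view shows the open bay at about (261,249), the empty carton at (346,172), the button at (416,230) and covered handsets at (206,242) and (356,258). The side view agrees, with the bay at (236,218), the carton at (334,248) and the button at (320,332). Next I'll measure these more closely.

```bash
python3 - <<'E'
from h import *
def cloud(n):
    d=np.load(n+'_d.npy');P=camera_params(n);K,R,t=[np.array(P[k]) for k in('K','R','t')]
    v,u=np.indices(d.shape);p=np.stack([(u-K[0,2])/K[0,0]*d,(v-K[1,2])/K[1,1]*d,d],-1)
    return (p-t)@R,np.load(n+'_i.npy').astype(int),d>0
for n in('top','side'):
    W,I,ok=cloud(n);X,Y,Z=W[...,0],W[...,1],W[...,2]
    def box(x,y,a,b): return ok&(abs(X-x)<a)&(abs(Y-y)<b)
    hs=box(.466,.026,.1,.055)&(I.min(-1)>150); p=W[hs]
    r=cv2.minAreaRect(p[:,:2].astype(np.float32)); print(n,'handset',np.round(r[0],3),np.round(r[1],3),round(r[2],1),'z',np.median(p[:,2]).round(4))
    # bay: dark pixels inside, rays cut at z=.024
    dk=box(.466,.026,.06,.028)&(I.max(-1)<75)
    v,u=np.nonzero(dk); q=np.array([world(n,a,b,0,.024) for a,b in zip(u,v)])
    r=cv2.minAreaRect(q[:,:2].astype(np.float32)); print(' bay',np.round(r[0],3),np.round(r[1],3),round(r[2],1),len(q))
    c=box(.668,-.18,.09,.1)&(Z>.045)&(Y>-.29); p=W[c]
    print(' carton rim',np.percentile(p,[1,99],axis=0).round(3).tolist(),p[:,:2].min(0).round(3),p[:,:2].max(0).round(3),np.percentile(p[:,2],95))
    b=box(.527,-.358,.04,.04)&(Z>.012);p=W[b];g=b&(I.min(-1)>85)
    print(' button all',((p.min(0)+p.max(0))/2).round(3),np.ptp(p,axis=0).round(3),'cap',np.median(W[g],0).round(4),((W[g].min(0)+W[g].max(0))/2).round(4),np.ptp(W[g],axis=0).round(3),g.sum())
    j=box(.65,-.37,.07,.07)&(Z>.07);print(' jar',np.median(W[j],0).round(3))
E
```

```text
top handset [0.462 0.03 ] [0.073 0.144] 89.2 z 0.0231
 bay [0.469 0.03 ] [0.061 0.046] 0.9 417
 carton rim [[0.61, -0.247, 0.046], [0.716, -0.113, 0.063]] [ 0.609 -0.249] [ 0.718 -0.112] 0.062151030688153405
 button all [ 0.523 -0.361  0.019] [0.048 0.049 0.013] cap [ 0.5238 -0.3608  0.0215] [ 0.5249 -0.3605  0.0207] [0.033 0.033 0.009] 148
 jar [ 0.653 -0.372  0.08 ]
side handset [0.462 0.035] [0.15  0.087] 1.3 z 0.0237
 bay [0.466 0.026] [0.042 0.06 ] 89.8 203
 carton rim [[0.607, -0.248, 0.045], [0.715, -0.115, 0.062]] [ 0.606 -0.249] [ 0.716 -0.112] 0.0613657643656738
 button all [ 0.521 -0.362  0.019] [0.047 0.05  0.014] cap [ 0.5225 -0.3615  0.0219] [ 0.5231 -0.3614  0.0214] [0.034 0.033 0.009] 164
 jar [ 0.65  -0.375  0.08 ]
```

Both views agree: bay (0.469, 0.029, 0.024), carton (0.661, -0.181, 0.061), button (0.523, -0.361, about 0.023). I'll shut the fingers and travel high.

move_arm(increments="0.01 -0.03 0 0 0 0 0; 0.03 -0.08 0 0 0 0 0; 0.05 -0.13 0 0 0 0 0; 0.07 -0.18 0 0 0 0 0; 0.09 -0.24 0 0 0 0 0; 0.11 -0.3 0 0 0 0 0; 0.13 -0.36 0 0 0 0 0; 0.15 -0.42 0 0 0 0 0; 0.17 -0.48 0 0 0 0 0; 0.19 -0.54 0 0 0 0 0; 0.205 -0.58 0 0 0 0 0; 0.213 -0.595 0 0 0 0 0", newtons=20)

```text
time_s: 2.2
tool_pos: [0.4702, 0.0261, 0.2316]
eef_rot: [-0.693, 0.694, -0.138, 0.139]
contact_force: [0.8, -0.3, -0.8]
width: 0.0006
```

move_arm(increments="0 0 0 0 0 0 0; 0 0 0 0 0 0 0; 0 0 0 0 0 0 0")

```text
time_s: 2.58
tool_pos: [0.4692, 0.0306, 0.2313]
eef_rot: [0.694, -0.694, 0.136, -0.136]
contact_force: [-1.0, 0.4, 0.2]
width: 0.0002
```

move_arm(increments="0 0 -0.03 0 0 0 0; 0 0 -0.07 0 0 0 0; 0 0 -0.1 0 0 0 0; 0 0 -0.13 0 0 0 0; 0 0 -0.14 0 0 0 0; 0 0 -0.14 0 0 0 0; 0 0 -0.14 0 0 0 0")

```text
time_s: 3.45
tool_pos: [0.4701, 0.0296, 0.0922]
eef_rot: [0.694, -0.694, 0.136, -0.137]
contact_force: [-0.3, -0.2, -0.5]
width: -0.0002
```

```bash
python3 - <<'E'
from h import *
im,d=shot('side','s1'); cv2.imwrite('pics/s1c.png',cv2.resize(im[100:300,140:340,::-1],None,fx=3,fy=3))
P=camera_params('side');K,R,t=[np.array(P[k]) for k in('K','R','t')]
for X in([.469,.029,.091],[.469,.029,.024]):
    c=K@(R@np.array(X)+t);print((c[:2]/c[2]-[140,100])*3)
print(observe()['tool_pos'])
E
```

```text
[279.90641827 306.97949697]
[287.09868969 352.62176337]
[0.47013865 0.02957104 0.09229204]
```

View pics/s1c.png

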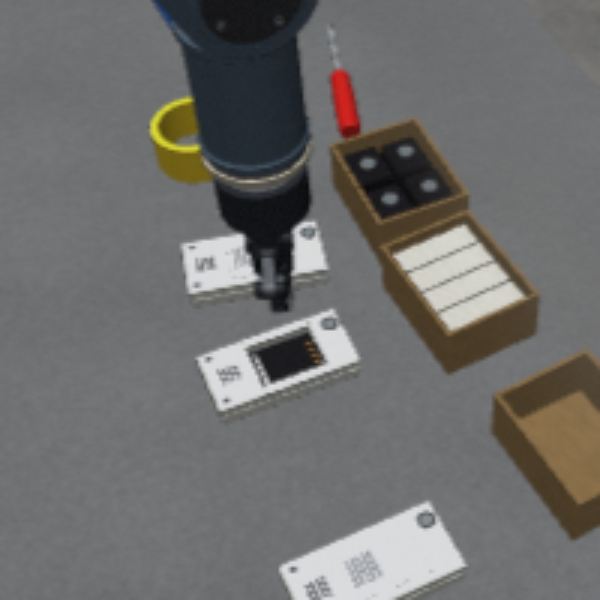

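The fingertip at (280,308) in the crop matches the projected TCP, and the bay at (287,353) is where I measured it. I'll go down to about 3 cm above it and hold.

move_arm(increments="0 0 -0.015 0 0 0 0; 0 0 -0.03 0 0 0 0; 0 0 -0.036 0 0 0 0; 0 0 -0.036 0 0 0 0; 0 0 -0.036 0 0 0 0; 0 0 -0.036 0 0 0 0; 0 0 -0.036 0 0 0 0; 0 0 -0.036 0 0 0 0; 0 0 -0.036 0 0 0 0; 0 0 -0.036 0 0 0 0; 0 0 -0.036 0 0 0 0; 0 0 -0.036 0 0 0 0")

```text
time_s: 5.0
tool_pos: [0.4695, 0.0294, 0.0553]
eef_rot: [-0.694, 0.694, -0.137, 0.137]
contact_force: [-0.2, -0.8, 1.1]
width: 0.0001
```

move_arm(increments="0 0 0 0 0 0 0; 0 0 0 0 0 0 0; 0 0 0 0 0 0 0; 0 0 0 0 0 0 0; 0 0 0 0 0 0 0; 0 0 0 0 0 0 0; 0 0 0 0 0 0 0; 0 0 0 0 0 0 0; 0 0 0 0 0 0 0; 0 0 0 0 0 0 0; 0 0 0 0 0 0 0; 0 0 0 0 0 0 0")

```text
time_s: 6.5
tool_pos: [0.4695, 0.0294, 0.0553]
eef_rot: [-0.694, 0.694, -0.137, 0.137]
contact_force: [-0.7, -0.5, -0.4]
width: -0.0002
```

move_arm(increments="0 0 0.03 0 0 0 0; 0 0 0.07 0 0 0 0; 0 0 0.11 0 0 0 0; 0 0 0.145 0 0 0 0; 0.03 -0.03 0.145 0 0 0 0; 0.06 -0.07 0.145 0 0 0 0; 0.1 -0.11 0.145 0 0 0 0; 0.14 -0.15 0.145 0 0 0 0; 0.175 -0.19 0.145 0 0 0 0; 0.192 -0.21 0.145 0 0 0 0; 0.192 -0.21 0.145 0 0 0 0; 0.192 -0.21 0.145 0 0 0 0")

```text
time_s: 8.0
tool_pos: [0.661, -0.1797, 0.1999]
eef_rot: [0.694, -0.694, 0.137, -0.136]
contact_force: [-0.1, 0.5, 0.0]
width: 0.0003
```

Now down to 0.091 over the carton, hold, then up and across to the button.

move_arm(increments="0 0 -0.03 0 0 0 0; 0 0 -0.06 0 0 0 0; 0 0 -0.09 0 0 0 0; 0 0 -0.105 0 0 0 0; 0 0 -0.109 0 0 0 0; 0 0 -0.109 0 0 0 0; 0 0 -0.109 0 0 0 0; 0 0 -0.109 0 0 0 0; 0 0 -0.109 0 0 0 0; 0 0 -0.109 0 0 0 0; 0 0 -0.109 0 0 0 0; 0 0 -0.109 0 0 0 0")

```text
time_s: 9.5
tool_pos: [0.6615, -0.1807, 0.0913]
eef_rot: [-0.694, 0.694, -0.137, 0.137]
contact_force: [-0.3, 0.8, -1.0]
width: -0.0001
```

move_arm(increments="0 0 0 0 0 0 0; 0 0 0 0 0 0 0; 0 0 0 0 0 0 0; 0 0 0 0 0 0 0; 0 0 0 0 0 0 0; 0 0 0 0 0 0 0; 0 0 0 0 0 0 0; 0 0 0 0 0 0 0; 0 0 0 0 0 0 0; 0 0 0 0 0 0 0; 0 0 0 0 0 0 0; 0 0 0 0 0 0 0")

```text
time_s: 11.0
tool_pos: [0.6615, -0.1806, 0.0913]
eef_rot: [-0.694, 0.694, -0.137, 0.137]
contact_force: [0.5, -0.0, 0.3]
width: -0.0
```

move_arm(increments="0 0 0.03 0 0 0 0; 0 0 0.07 0 0 0 0; 0 0 0.1 0 0 0 0; -0.02 -0.03 0.1 0 0 0 0; -0.05 -0.06 0.1 0 0 0 0; -0.08 -0.1 0.1 0 0 0 0; -0.11 -0.14 0.1 0 0 0 0; -0.13 -0.17 0.1 0 0 0 0; -0.138 -0.181 0.1 0 0 0 0; -0.138 -0.181 0.07 0 0 0 0; -0.138 -0.181 0.03 0 0 0 0; -0.138 -0.181 0 0 0 0 0")

```text
time_s: 12.5
tool_pos: [0.5242, -0.36, 0.0897]
eef_rot: [0.694, -0.693, 0.137, -0.136]
contact_force: [0.9, -1.0, -0.4]
width: 0.0004
```

move_arm(increments="0 0 -0.02 0 0 0 0; 0 0 -0.03 0 0 0 0; 0 0 -0.03 0 0 0 0; 0 0 -0.03 0 0 0 0")

```text
time_s: 13.0
tool_pos: [0.5242, -0.3618, 0.0622]
eef_rot: [-0.694, 0.694, -0.136, 0.137]
contact_force: [-0.0, 0.6, 1.2]
width: -0.0
```

```bash
python3 - <<'E'
from h import *
im,d=shot('side','s2'); cv2.imwrite('pics/s2c.png',cv2.resize(im[220:420,220:420,::-1],None,fx=3,fy=3))
P=camera_params('side');K,R,t=[np.array(P[k]) for k in('K','R','t')]
o=observe()
for X in(o['tool_pos'],[.523,-.361,.023]):
    c=K@(R@np.array(X)+t);print((c[:2]/c[2]-[220,220])*3)
print(o['tool_pos'],o['contact_force'])
E
```

```text
[306.04987965 309.87535644]
[300.43658725 330.28658552]
[ 0.52414632 -0.36185129  0.06228824] [-0.68325089 -0.16880059 -0.81929743]
```

View pics/s2c.png

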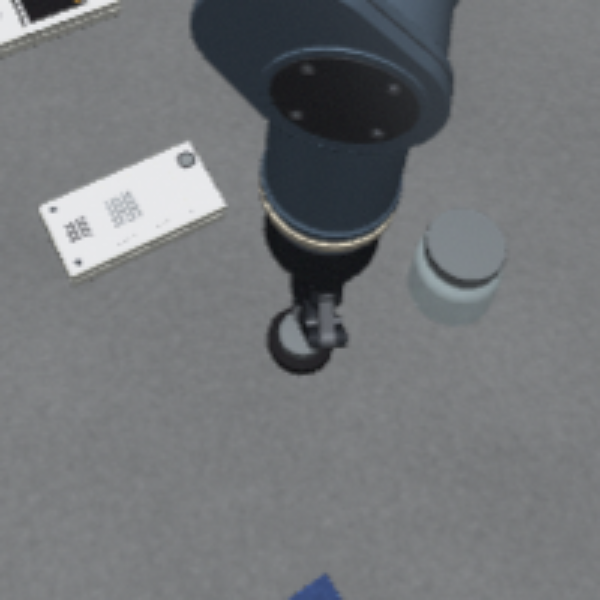

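The button cap is at about (300,340) in the crop and the fingers are at about (325,330), a little right of the projected TCP. I'll check that with depth.

```bash
python3 - <<'E'
from h import *
for n in('side','top'):
    if n=='top': shot('top','t2')
    d=np.load(n+'_d.npy');P=camera_params(n);K,R,t=[np.array(P[k]) for k in('K','R','t')]
    v,u=np.indices(d.shape);p=np.stack([(u-K[0,2])/K[0,0]*d,(v-K[1,2])/K[1,1]*d,d],-1);W=(p-t)@R
    m=(d>0)&(abs(W[...,0]-.523)<.06)&(abs(W[...,1]+.361)<.06)
    for a,b in((.01,.03),(.03,.055),(.055,.07),(.07,.085),(.085,.1),(.1,.13)):
        q=W[m&(W[...,2]>a)&(W[...,2]<b)]
        if len(q):print(n,a,b,len(q),q.min(0).round(3),q.max(0).round(3))
E
```

```text
side 0.01 0.03 231 [ 0.496 -0.386  0.01 ] [ 0.54  -0.336  0.025]
side 0.055 0.07 2 [ 0.511 -0.364  0.065] [ 0.512 -0.363  0.068]
side 0.07 0.085 8 [ 0.511 -0.364  0.07 ] [ 0.512 -0.357  0.083]
side 0.085 0.1 3 [ 0.511 -0.369  0.086] [ 0.513 -0.364  0.096]
side 0.1 0.13 46 [ 0.498 -0.393  0.106] [ 0.522 -0.363  0.13 ]
top 0.01 0.03 222 [ 0.5   -0.385  0.01 ] [ 0.548 -0.336  0.028]
top 0.055 0.07 6 [ 0.514 -0.363  0.063] [ 0.524 -0.351  0.07 ]
top 0.07 0.085 19 [ 0.512 -0.372  0.071] [ 0.524 -0.347  0.085]
top 0.085 0.1 12 [ 0.513 -0.361  0.085] [ 0.523 -0.347  0.097]
top 0.1 0.13 69 [ 0.509 -0.366  0.1  ] [ 0.54  -0.319  0.13 ]
```

Depth from both views puts the tips at z≈0.063 and centred on the TCP, so the offset was only how it looked in the picture. I'll press in small steps and watch the force.

move_arm(increments="-0.001 0 -0.015 0 0 0 0; -0.001 0 -0.03 0 0 0 0; -0.001 0 -0.036 0 0 0 0; -0.001 0 -0.038 0 0 0 0; -0.001 0 -0.04 0 0 0 0; -0.001 0 -0.04 0 0 0 0")

```text
time_s: 13.85
tool_pos: [0.5225, -0.3617, 0.0215]
eef_rot: [-0.694, 0.694, -0.137, 0.137]
contact_force: [-0.4, 0.7, 1.3]
width: 0.0001
```

move_arm(increments="0 0 -0.002 0 0 0 0; 0 0 -0.003 0 0 0 0; 0 0 -0.003 0 0 0 0")

```text
time_s: 14.22
tool_pos: [0.5226, -0.3618, 0.0184]
eef_rot: [-0.694, 0.694, -0.137, 0.137]
contact_force: [-1.5, 0.7, 3.7]
width: -0.0003
```

move_arm(increments="0 0 -0.001 0 0 0 0; 0 0 -0.002 0 0 0 0; 0 0 -0.002 0 0 0 0")

```text
time_s: 14.6
tool_pos: [0.5226, -0.3618, 0.0163]
eef_rot: [-0.694, 0.694, -0.137, 0.137]
contact_force: [-1.6, -0.1, 4.4]
width: -0.0003
```

move_arm(increments="0 0 -0.001 0 0 0 0; 0 0 -0.002 0 0 0 0; 0 0 -0.002 0 0 0 0")

```text
time_s: 14.98
tool_pos: [0.5227, -0.3618, 0.0159]
eef_rot: [-0.694, 0.694, -0.137, 0.137]
contact_force: [-4.6, 3.3, 21.1]
width: 0.0
```

The button has bottomed out: 21 N and no further travel. Next, lift clear.

move_arm(increments="0 0 0.005 0 0 0 0; 0 0 0.02 0 0 0 0; 0 0 0.05 0 0 0 0; 0 0 0.09 0 0 0 0; 0 0 0.13 0 0 0 0; -0.02 -0.02 0.16 0 0 0 0; -0.04 -0.05 0.19 0 0 0 0; -0.05 -0.08 0.19 0 0 0 0; -0.06 -0.1 0.19 0 0 0 0; -0.06 -0.1 0.19 0 0 0 0; -0.06 -0.1 0.19 0 0 0 0; -0.06 -0.1 0.19 0 0 0 0")

```text
time_s: 16.48
tool_pos: [0.4634, -0.4602, 0.2039]
eef_rot: [0.694, -0.693, 0.136, -0.136]
contact_force: [-0.2, 0.1, -0.0]
width: 0.0003
```

```bash
python3 - <<'E'
from h import *
I0=cv2.imread('pics/top0.png').astype(int)
z0=None
im,d=shot('top','t3')
W=[world('top',u,v,d[v,u]) for u in range(413,418) for v in range(228,232)];print('cap z',np.median(W,0))
print('changed px', (abs(im[:,:,::-1].astype(int)-I0).max(-1)>50)[120:300,70:325].sum()); print(observe()['tool_pos'],observe()['contact_force'])
E
```

```text
cap z [ 0.52229986 -0.35634114  0.02191565]
changed px 0
[ 0.46331331 -0.46043494  0.20404335] [1.26466851 0.83455376 0.28136332]
```

View pics/t3.png

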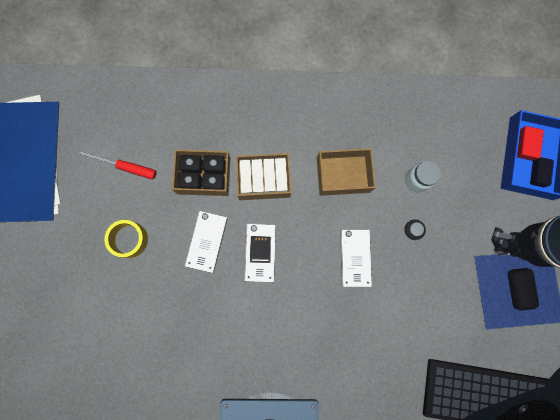

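The arm is clear, the cap is back up at (415,230), and everything else lies where it started.

```bash
python3 -c "
from plant import *
print(close_job())"
```

```text
the job is handed in; nothing more can be done
None
```

I finished all three steps in order and handed the job in at about 16.5 s; `close_job()` gives no verdict.

- **Pointing:** I held the closed fingertips about 3 cm above the middle of the open bay for roughly 2.5 s. I then held them about 3 cm above the empty carton's mouth for roughly 2.4 s.
- **Button:** I pressed the log button until it stopped moving, at 21 N with the fingertips at z = 0.016 m, then lifted off and moved clear.
- **Last checks:** The cap is back up at 0.022 m, about the 0.0215 m measured before the press. The force readings are only noise. The last top picture shows no change around the two left handsets, the two filled cartons, the tape and the screwdriver. The third handset, the empty carton and the jar I compared only by eye, and they look unmoved.
- **Disagreement:** Before the press, the side picture seemed to show the fingertips about 1 cm off the button's centre. Depth readings from both cameras put them in the right place, so I went ahead.

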